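Seat a lens barrel against the stop of a V-groove stage

ROBOT

A 7-joint arm with a two-finger parallel gripper is mounted at the origin on the work surface. World frame = base frame: x ahead of the robot, y to its left, z up, the work surface at z = 0. Lengths are in m, angles in degrees, forces in N, time in s.
With the tool pointing down it reaches from about 0.425 to 0.8 m from the base axis. Payload 8.3 kg.
Tool frame: the origin (TCP) lies midway between the tips of the shut fingers; the grasp point (between the pads) lies 19 mm behind it; z points along the fingers, y is the line along which they close (so a half turn about z gives the same grasp; the last joint's range is limited). The gripper opens to 85 mm and grips with 20 to 120 N. Pads are 22 mm wide; open, the fingers measure 114 mm over their backs; the gripper's body (76 mm by 85 mm) begins 54 mm behind the grasp point. The pads swing forward as they close: fully open they stand 13 mm farther back than shut.
Start: joints at [-3.604, 21.967, 0.94, 78.501, -0.361, 79.538, -2.664], TCP at [0.625, 0, 0.231] pointing down, gripper open.
Joint ranges: [-169.22, 169.22], [-14.56, 117.87], [-87.37, 89.26], [10.42, 133.3], [-82.24, 262.24], [0.94, 117.77], [-172.7, 172.7]. Speed limits (degrees/s): [136.94, 136.94, 172.46, 172.46, 180, 180, 180].

INTERFACE

Orientations are given as a 3x3 rotation matrix whose columns are the frame's x, y, z axes.
In Python, from rig import status, imaging, manip gives the robot as it stands.
- The arm moves only by the tool step_arm, never from a script. Its argument "plan" is a list of rows, each a list of 7 numbers: the shift along the world's x, y, z in cm, then the turn, a rotation vector about the world's x, y, z in rad, then the finger opening in cm, from 0 to 8.54. A call has 1 to 20 rows; each row shifts and turns the commanded pose from where the row before left it; what a row does not reach is not made up. A row lasts 1/8 s, in which the tool goes at most 62.5 mm and 10.7 degrees, less where a joint would pass 70% of its speed; a pose out of reach is approached as far as the arm can. A call is refused whole if a number of a shift passes 6.25 or a number of a turn 0.188, either way. A call with a gripper value outside its range is refused whole. The fingers move at their own pace and stop on an object; "force" is the grip in N (left out, the last holds). Time passes only in rows, so rows that do not move let the fingers close. It gives the time, the measured TCP pose, the force, the opening and the grip force at its end, in the units of the state.
- status.get_state(): the state, without advancing time (a new reading comes with each control period).
- imaging.snapshot(name): name is "scene" or "side" or "wrist"; returns a dict with "img" (400x640x3 uint8, red, green, blue), "fx", "fy", "cx", "cy" (pixels), "R" (3x3) and "t" (3): a world point X has camera coordinates R X + t. Camera axes: x right, y down, z forward; pixel columns grow to the right and rows downward; lengths in m; the calibration is good to about 2 mm. The wrist camera is an equidistant fisheye: a pixel r from the principal point sees the ray r / f radians off the axis. A picture is of the moment at which its call begins. There is no depth.
- manip.hand_in(): hands the job in; it is judged then, once.
The state is a dict: "clock": time; "joint_pos": joint angles; "dq": joint speeds; "joint_torque": joint torques, N m; "tcp_pos": TCP position; "tool_rot": TCP orientation; "force": force on the tool from outside, world axes, zero at the start; "wrist_torque": the same for the moment, N m; "width": finger opening in m; "finger_force": force on a finger pad.
Only numpy, scipy, OpenCV 4.12 (cv2) and the standard library are available. Lean on these libraries where they do the work, as an engineer would, in place of code of your own. Each camera call takes 0.05 s, during which the arm holds its last target. There are 200 camera calls.

TASK

Take the green-banded lens barrel off the rack and lay it gently in the open end of the V-groove stage, green-banded end toward the brass face of the stop. Push it along the groove until its end meets the stop, hold a light press of about 10 N there for half a second (never more than 20 N on the stop), and leave the barrel lying in the groove with its end touching the stop. Leave everything else on the bench where it is.

Things in the scene. Friction and masses are not known exactly. Their poses are not given: they have to be found in the camera images.
- barrel_green: The barrel to load: smooth aluminium cylinder, 20 mm diameter, 120 mm long, 110 to 225 g, green band near one end, black band near the other. Origin at its middle, on the axis; x runs along the axis to the green-banded end (y and z arbitrary). On the rack its axis is 30 mm above the bench; the middle 60 mm of its length is free on both sides and below, down to the 10 mm thick base plate.
- green_end (a point): Centre of the green-banded end face of the barrel, 60 mm from its middle.
- vstage: Fixed black V-groove stage, 275 mm long, 54 mm wide, 25 mm high. Origin on the bench under the groove, x along it toward the stop. 90-degree groove, 18 mm wide on top, open at the entry, x = -125 mm. A barrel in it has its axis 30 mm above the bench. A rigid steel stop (48 mm high, brass face, red knob) is clamped with its face anywhere from x = 50 to 95 mm, not measured: find it. Lay the barrel with its middle at x = -60 to -40.
- rack: Fixed white rack, 140 by 170 mm, holding two barrels in plastic saddles, 100 mm apart; saddles are 40 mm wide, 25 mm high, 16 mm long, 42 mm either side of a barrel's middle. Origin on the bench under its centre; barrels lie along its x, at y = +50 or -50 mm.
- barrel_blue: The other barrel on the rack, same shape with a blue band; stays there. Origin at its middle, x along its axis.
- objective: Loose steel microscope objective standing on the bench, 32 mm diameter, 50 mm high; origin under its centre. Leave alone.
- lens_fluid: Loose amber bottle, 44 mm diameter, 100 mm high; origin under its centre. Leave alone.
- dish: Loose clear dish, 90 mm wide, 16 mm high; origin under its centre. Leave alone.
- driver: Loose red-handled screwdriver, 160 mm, lying on the bench. Leave alone.
Not all that is in view belongs to the job. What is shaped like the barrel_green but purple is not meant.

How it is judged:
By the outcome, as a careful person would: the job done as asked, in the order asked, and still so for the second after the job is handed in, with the robot touching nothing.
It also fails if it takes over 61 s, if anything falls off the work surface, if the arm or the gripper's body presses on something with over 40 N, if the wrist force passes 120 N, or if a joint passes its speed limit or range.

## Working session

There is one attempt and no reset: what is moved stays moved. The work goes in short steps, Python scripts to look and compute and a tool call to move; the robot and the scene stay as the last step left them, time stands still between calls to the robot, and variables do not carry over. Pictures are saved under pics/ and viewed, at most 15 in all, crops included, and the job is handed in when it is done.

Besides the shell and the picture viewer there is one more tool, called after "Call:" in YAML: its name, and indented under it one key for each argument. step_arm: Moves the arm, as the interface text tells. Its arguments: {"type":"object","properties":{"plan":{"type":"array","items":{"type":"array","items":{"type":"number"}}},"force":{"type":"number"}},"required":["plan"]}

```bash
ls; mkdir -p pics; python3 - <<'E'
from rig import status, imaging
import cv2, pickle
d={}
for n in ("scene","side","wrist"):
    s=imaging.snapshot(n); d[n]=s
    cv2.imwrite(f"pics/{n}0.png",s["img"][:,:,::-1]); print(n,s["fx"],s["cx"],s["cy"],s["R"],s["t"])
pickle.dump(d,open("d0.pkl","wb"))
st=status.get_state(); print(st["clock"],st["force"],st["width"])
E
```

```text
pics
scene 377.00983577391304 319.6040636073001 202.64679539918635 [[ 0.84085023  0.54126671 -0.00111681]
 [ 0.44512281 -0.69266301 -0.56752413]
 [-0.30795549  0.47670568 -0.82335601]] [-0.45814733 -0.26161333  1.27860755]
side 398.1856266262669 324.4937245286046 199.3568339736813 [[-0.99437504 -0.10510942 -0.01304968]
 [-0.06981898  0.74313647 -0.66548742]
 [ 0.0796467  -0.66083296 -0.74629498]] [0.56637173 0.10298436 1.19943126]
wrist 309.70691628693146 315.6041845625205 196.81009257735468 [[ 9.99998081e-01  1.40321552e-03 -1.36736870e-03]
 [ 1.75734007e-03 -9.50961580e-01  3.09304033e-01]
 [-8.66294878e-04 -3.09305842e-01 -9.50962221e-01]] [-0.62480124 -0.04067062  0.38109375]
0.15 [-0.16374289  1.07321603 -0.25849206] 0.08530489868284315
```

View pics/scene0.png

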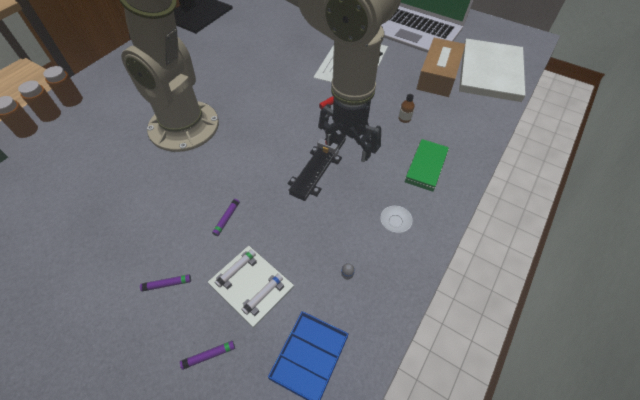

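View pics/side0.png

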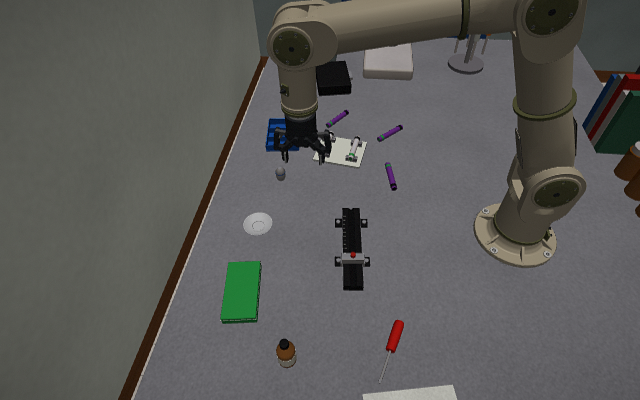

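View pics/wrist0.png

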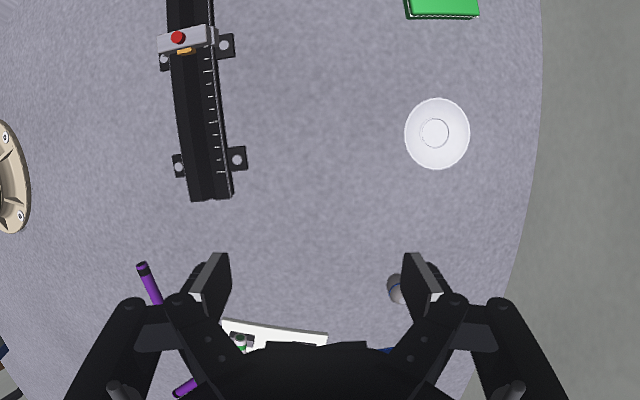

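Scene view candidates for the green-banded barrel:
- aluminium with a green band on the rack, (236,268), green end at (250,257): this is my choice
- aluminium with a blue band, (263,294)
- purple decoys at (227,217), (165,283) and (208,354)

In the wrist view, the stage runs from its entry at about (210,199) up to the stop at (185,45). I'll check the choice in a crop and compute positions.

```bash
cat > h.py <<'E'
import numpy as np, cv2
def ray(s,p):
    u=np.array([(p[0]-s["cx"])/s["fx"],(p[1]-s["cy"])/s["fy"]]); 
    if s.get("fish"):
        th=np.hypot(*u); d=np.r_[u/th*np.sin(th),np.cos(th)] if th>0 else np.array([0,0,1.])
    else: d=np.r_[u,1]
    R=np.array(s["R"]); t=np.array(s["t"]); d=R.T@d
    return -R.T@t, d/np.linalg.norm(d)
def onz(s,p,z):
    c,d=ray(s,p); return (c+d*(z-c[2])/d[2])
def snap(n):
    from rig import imaging
    s=dict(imaging.snapshot(n)); s["fish"]=n=="wrist"; return s
def crop(s,box,k,f):
    x0,y0,x1,y1=box; cv2.imwrite(f,cv2.resize(s["img"][y0:y1,x0:x1,::-1],None,fx=k,fy=k,interpolation=cv2.INTER_CUBIC))
def blobs(s,lo,hi,mina=4):
    hsv=cv2.cvtColor(s["img"],cv2.COLOR_RGB2HSV); m=cv2.inRange(hsv,lo,hi)
    n,l,st,c=cv2.connectedComponentsWithStats(m)
    return [(c[i].round(1).tolist(),int(st[i,4])) for i in range(1,n) if st[i,4]>=mina]
E
python3 - <<'E'
import pickle
from h import *
d=pickle.load(open("d0.pkl","rb")); d["wrist"]["fish"]=True
s=d["scene"]
print("green",blobs(s,(45,90,50),(80,255,255),3)); 
g=onz(s,(250,257),.035); b=onz(s,(221,281),.035); print("green barrel",g,b)
for p in [(249,247),(208,282),(253,325),(293,287)]: print("rack",onz(s,p,.01).round(3))
w=d["wrist"]
for p in [(190,201),(229,197),(167,0),(206,0)]: print("stage top",onz(w,p,.025).round(3))
for p in [(163,53),(207,48)]: print("stop",onz(w,p,.048).round(3))
for n,p in dict(obj=(347,270),dish=(397,219),bottle=(405,118)).items(): print(n,onz(s,p,.02).round(3))
a=cv2.resize(s["img"][235:335,195:305,::-1],None,fx=5,fy=5,interpolation=cv2.INTER_CUBIC)
cv2.imwrite("pics/rackcrop.png",a)
E
```

```text
green [([442.4, 6.1], 683), ([427.4, 162.5], 1258), ([409.1, 181.5], 12), ([423.3, 186.3], 27), ([217.9, 228.1], 19), ([248.7, 254.9], 21), ([182.7, 278.7], 27), ([226.6, 346.6], 33)]
green barrel [ 0.51237917 -0.27691195  0.035     ] [ 0.49349794 -0.36624102  0.035     ]
rack [ 0.481 -0.248  0.01 ]
rack [ 0.456 -0.381  0.01 ]
rack [ 0.619 -0.404  0.01 ]
rack [ 0.644 -0.276  0.01 ]
stage top [ 0.466 -0.039  0.025]
stage top [ 0.519 -0.034  0.025]
stage top [0.446 0.215 0.025]
stage top [0.498 0.206 0.025]
stop [0.454 0.142 0.048]
stop [0.508 0.141 0.048]
obj [ 0.736 -0.168  0.02 ]
dish [0.775 0.038 0.02 ]
bottle [0.619 0.415 0.02 ]
```

View pics/rackcrop.png

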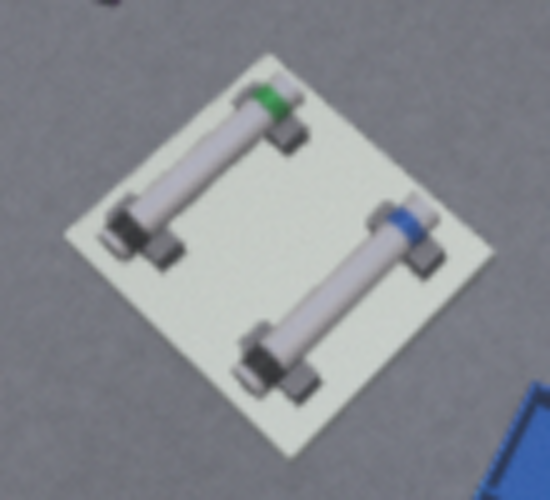

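Call:
step_arm:
  plan:
    - [-1.2,-3.2,-0.5,0,0,-0.0185,8.5]
    - [-1.2,-3.2,-0.5,0,0,-0.0185,8.5]
    - [-1.2,-3.2,-0.5,0,0,-0.0185,8.5]
    - [-1.2,-3.2,-0.5,0,0,-0.0185,8.5]
    - [-1.2,-3.2,-0.5,0,0,-0.0185,8.5]
    - [-1.2,-3.2,-0.5,0,0,-0.0185,8.5]
    - [-1.2,-3.2,-0.5,0,0,-0.0185,8.5]
    - [-1.2,-3.2,-0.5,0,0,-0.0185,8.5]
    - [-1.2,-3.2,-0.5,0,0,-0.0185,8.5]
    - [-1.2,-3.2,-0.5,0,0,-0.0185,8.5]
    - [0,0,0,0,0,0,8.5]
    - [0,0,0,0,0,0,8.5]
  force: 30

```text
clock: 1.65
tcp_pos: [0.5052, -0.3192, 0.181]
tool_rot: [[0.183, 0.983, -0.0], [0.983, -0.183, 0.001], [0.001, -0.0, -1.0]]
force: [-0.3, 0.2, -0.3]
width: 0.0853
finger_force: 0.0
```

```bash
python3 - <<'E'
from h import *; import pickle
w=snap("wrist"); pickle.dump(w,open("w1.pkl","wb")); cv2.imwrite("pics/w1.png",w["img"][:,:,::-1])
E
```

```text
(no output)
```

View pics/w1.png

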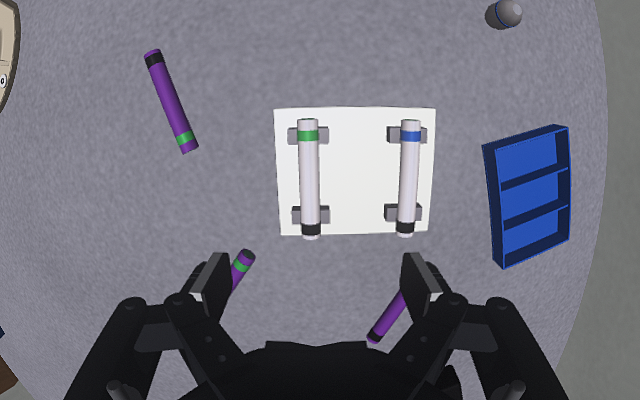

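The wrist view shows the green barrel from its green end at (308,120) to its black end at (311,238). The blue one runs along column 408, and the purple ones lie off the rack.

```bash
python3 - <<'E'
from h import *; import pickle
w=pickle.load(open("w1.pkl","rb"))
g=[b for b in blobs(w,(45,90,50),(80,255,255),10)]; print(g)
sub=dict(w); m=w["img"].copy(); k=np.full_like(m,255); k[100:245,290:330]=m[100:245,290:330]; sub["img"]=k
bl=blobs(sub,(0,0,0),(180,255,55),20); print(bl)
G=[b for b in g if 290<b[0][0]<330][0][0]; B=max(bl,key=lambda b:b[1])[0]
for z in (.030,.038):
    P,Q=onz(w,G,z),onz(w,B,z); print(z,P.round(4),Q.round(4),((P+Q)/2).round(4),np.degrees(np.arctan2(*(P-Q)[:2])),np.linalg.norm(P-Q))
for p in [(309,118.5),(311,240)]: print(onz(w,p,.032).round(4))
E
```

```text
[([184.8, 137.3], 162), ([307.2, 135.3], 202), ([240.2, 265.7], 114)]
[([310.7, 229.3], 170)]
0.03 [ 0.5062 -0.2727  0.03  ] [ 0.4913 -0.3687  0.03  ] [ 0.4987 -0.3207  0.03  ] 8.777653718499424 0.09715035559536046
0.038 [ 0.5065 -0.2718  0.038 ] [ 0.4921 -0.3652  0.038 ] [ 0.4993 -0.3185  0.038 ] 8.777653718499453 0.09451451482319471
[ 0.5109 -0.257   0.032 ]
[ 0.4895 -0.38    0.032 ]
```

Call:
step_arm:
  plan:
    - [-0.2,0,-2,0,0,0.006,8.5]
    - [-0.2,0,-2,0,0,0.006,8.5]
    - [-0.2,0,-2,0,0,0.006,8.5]
    - [0,0,-2,0,0,0,8.5]
    - [0,0,-1,0,0,0,8.5]
    - [0,0,0,0,0,0,8.5]
    - [0,0,0,0,0,0,8.5]

```text
clock: 2.58
tcp_pos: [0.4997, -0.32, 0.0922]
tool_rot: [[0.166, 0.986, 0.001], [0.986, -0.166, -0.0], [-0.0, 0.001, -1.0]]
force: [0.2, -0.7, -0.0]
width: 0.0853
finger_force: 0.0
```

```bash
python3 - <<'E'
from h import *; import pickle
w=snap("wrist"); pickle.dump(w,open("w2.pkl","wb")); cv2.imwrite("pics/w2.png",w["img"][:,:,::-1])
g=blobs(w,(45,90,50),(80,255,255),30); print(g)
hsv=cv2.cvtColor(w["img"],cv2.COLOR_RGB2HSV)
print(w["t"])
E
```

```text
[([148.0, 146.6], 275), ([312.8, 148.5], 432), ([227.5, 313.6], 77)]
[-0.54607612 -0.21858613  0.17609511]
```

View pics/w2.png

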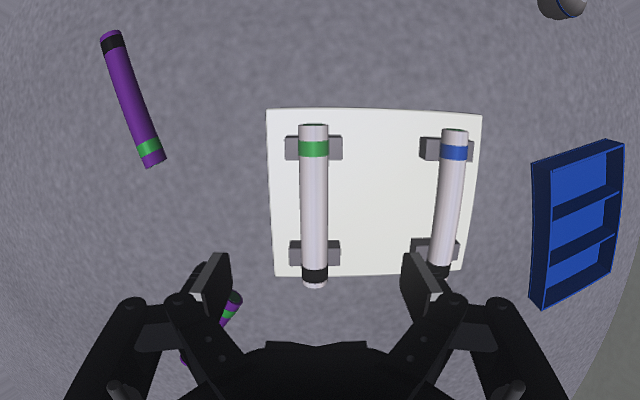

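The barrel is now centred between the fingers: green band at (313,148), black band at about (314,276).

```bash
python3 - <<'E'
from h import *; import pickle
w=pickle.load(open("w2.pkl","rb"))
sub=dict(w); k=np.full_like(w["img"],255); k[262:292,298:332]=w["img"][262:292,298:332]; sub["img"]=k
bl=blobs(sub,(0,0,0),(180,255,55),20); print(bl)
G=(312.8,148.5); B=max(bl,key=lambda b:b[1])[0]
for z in (.030,.038):
    P,Q=onz(w,G,z),onz(w,B,z); print(z,P.round(4),Q.round(4),((P+Q)/2).round(4),np.degrees(np.arctan2(*(P-Q)[:2])),np.linalg.norm(P-Q))
E
```

```text
[([314.6, 274.9], 329)]
0.03 [ 0.5061 -0.2732  0.03  ] [ 0.4911 -0.3702  0.03  ] [ 0.4986 -0.3217  0.03  ] 8.81970944507327 0.09812677973149003
0.038 [ 0.5064 -0.272   0.038 ] [ 0.4919 -0.3652  0.038 ] [ 0.4992 -0.3186  0.038 ] 8.81970944507329 0.09431487194550384
```

Call:
step_arm:
  plan:
    - [-0.08,0.05,-1.3,0,0,0.012,8.5]
    - [0,0,-1.3,0,0,0,8.5]
    - [0,0,-1.3,0,0,0,8.5]
    - [0,0,-1.3,0,0,0,8.5]
    - [0,0,-0.9,0,0,0,8.5]
    - [0,0,-0.3,0,0,0,8.5]
    - [0,0,0,0,0,0,8.5]
    - [0,0,0,0,0,0,8.5]

```text
clock: 3.62
tcp_pos: [0.4985, -0.3197, 0.0278]
tool_rot: [[0.154, 0.988, 0.001], [0.988, -0.154, -0.0], [-0.0, 0.001, -1.0]]
force: [0.1, -0.7, -0.1]
width: 0.0851
finger_force: 0.0
```

Call:
step_arm:
  plan:
    - [0.03,0,-0.1,0,0,0,5]
    - [0,0,0,0,0,0,3]
    - [0,0,0,0,0,0,2.4]
    - [0,0,0,0,0,0,1.5]
    - [0,0,0,0,0,0,1.5]
    - [0,0,0,0,0,0,1.5]
    - [0,0,0,0,0,0,1.5]
    - [0,0,0,0,0,0,1.5]
  force: 25

```text
clock: 4.62
tcp_pos: [0.4986, -0.3195, 0.0264]
tool_rot: [[0.154, 0.988, 0.0], [0.988, -0.154, 0.0], [0.0, 0.0, -1.0]]
force: [-0.6, 1.0, 3.2]
width: 0.0188
finger_force: 26.4
```

Call:
step_arm:
  plan:
    - [0,0,0,0,0,0,3]
    - [0,0,0,0,0,0,4]
    - [0,0,-0.25,0,0,0,4]
    - [0,0,-0.25,0,0,0,4]
    - [0,0,0,0,0,0,3]
    - [0,0,0,0,0,0,2]
    - [0,0,0,0,0,0,1.5]
    - [0,0,0,0,0,0,1.5]
    - [0,0,0,0,0,0,1.5]
    - [0,0,0,0,0,0,1.5]

```text
clock: 5.88
tcp_pos: [0.4986, -0.3194, 0.0213]
tool_rot: [[0.154, 0.988, 0.0], [0.988, -0.154, 0.0], [0.0, 0.0, -1.0]]
force: [0.4, 0.6, 0.3]
width: 0.0185
finger_force: 24.5
```

```bash
python3 - <<'E'
from h import *
w=snap("wrist"); crop(w,(210,140,420,350),3,"pics/w3.png")
from rig import status; s=status.get_state(); print(s["width"],s["force"],s["finger_force"])
E
```

```text
0.01895573291989318 [-0.42152003  1.11231614 -0.37504026] 24.510560631752014
```

View pics/w3.png

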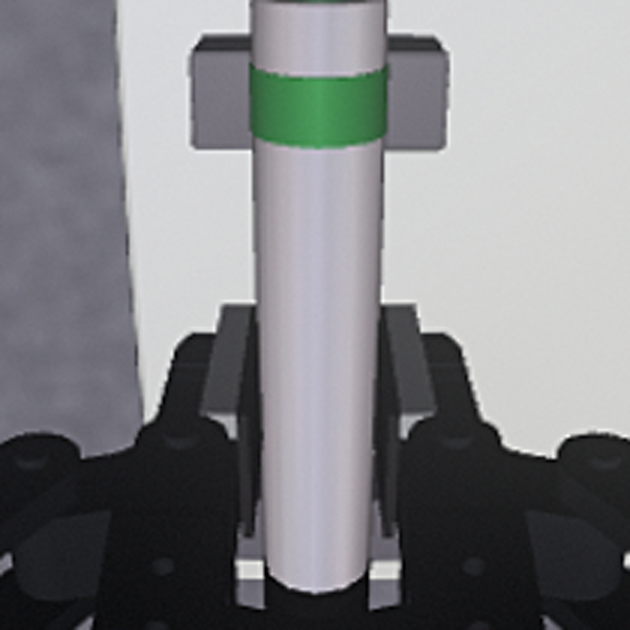

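The crop shows the barrel seated between the pads. The finger-tip edges are at crop row 303, which is full-image (283–296, 241). I'll get the tip height from that.

```bash
python3 - <<'E'
from h import *
from rig import status
w=snap("wrist"); s=status.get_state(); T=np.array(s["tcp_pos"]); a=np.array(s["tool_rot"])[:,0]; y=np.array(s["tool_rot"])[:,1]
print(a)
for p in [(283.3,241),(296,241.7),(338.5,241.5),(348.7,241.5),(277.7,277.5)]:
    c,d=ray(w,p); 
    q=c+d*((T+a*.011-c)@a)/(d@a); print(p,((q-T)@y*1000).round(1),(q[2]*1000).round(1))
E
```

```text
[1.54348407e-01 9.88016482e-01 3.85113939e-05]
(283.3, 241) -15.9 24.8
(296, 241.7) -9.4 25.5
(338.5, 241.5) 12.0 25.2
(348.7, 241.5) 17.1 25.3
(277.7, 277.5) -15.0 58.8
```

Call:
step_arm:
  plan:
    - [0,0,0,0,0,0,3]
    - [0,0,0,0,0,0,4]
    - [0,0,0.18,0,0,0,4]
    - [0,0,0,0,0,0,3]
    - [0,0,0,0,0,0,2]
    - [0,0,0,0,0,0,1.5]
    - [0,0,0,0,0,0,1.5]
    - [0,0,0,0,0,0,1.5]
    - [0,0,0,0,0,0,1.5]
  force: 30

```text
clock: 7.1
tcp_pos: [0.4986, -0.3195, 0.0232]
tool_rot: [[0.154, 0.988, 0.0], [0.988, -0.154, 0.0], [0.0, 0.0, -1.0]]
force: [-1.1, 0.9, 3.5]
width: 0.0187
finger_force: 29.3
```

Call:
step_arm:
  plan:
    - [0,0,0.3,0,0,0,1.5]
    - [0,0,0.6,0,0,0,1.5]
    - [0,0,0.8,0,0,0,1.5]
    - [0,0,0.8,0,0,0,1.5]
    - [0,0,0.5,0,0,0,1.5]
    - [0,0,0,0,0,0,1.5]
    - [0,0,0,0,0,0,1.5]

```text
clock: 7.98
tcp_pos: [0.4984, -0.3193, 0.0529]
tool_rot: [[0.154, 0.988, -0.0], [0.988, -0.154, 0.0], [0.0, -0.0, -1.0]]
force: [-1.4, -0.5, -1.2]
width: 0.0183
finger_force: 29.4
```

```bash
python3 - <<'E'
from h import *
w=snap("wrist"); print(blobs(w,(45,90,50),(80,255,255),100)); crop(w,(210,100,420,350),2.4,"pics/w4.png")
E
```

```text
[([123.6, 154.3], 372), ([315.7, 174.9], 978)]
```

View pics/w4.png

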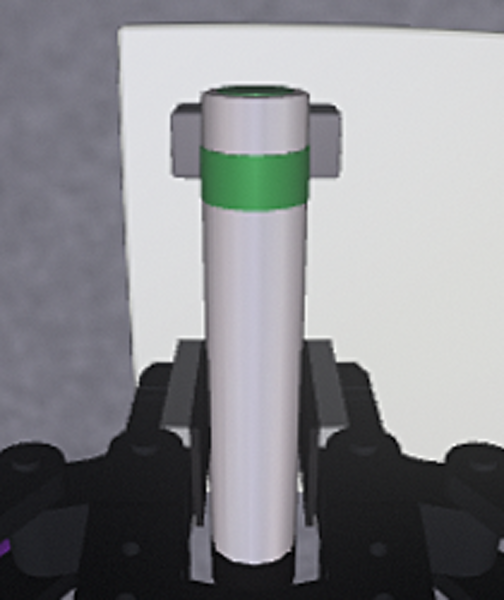

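The barrel is lifted level: its green band keeps the same size and position in the wrist view. Next is the stage.

Call:
step_arm:
  plan:
    - [0,0.5,1,0,0,0,1.5]
    - [0,1,1.5,0,0,0.01,1.5]
    - [0,1.5,1.5,0,0,0.015,1.5]
    - [0,2,1,0,0,0.02,1.5]
    - [-0.1,2,1,0,0,0.02,1.5]
    - [-0.1,2,0.5,0,0,0.02,1.5]
    - [-0.1,2,0.3,0,0,0.02,1.5]
    - [-0.1,2,0,0,0,0.02,1.5]
    - [-0.1,2,0,0,0,0.02,1.5]
    - [-0.1,2,0,0,0,0.02,1.5]
    - [-0.1,2,0,0,0,0.02,1.5]
    - [-0.1,2,0,0,0,0.02,1.5]
    - [0,2,0,0,0,0.02,1.5]
    - [0,2,0,0,0,0.015,1.5]
    - [0,1.5,0,0,0,0,1.5]
    - [0,1,0,0,0,0,1.5]
    - [0,0.5,0,0,0,0,1.5]
    - [0,0,0,0,0,0,1.5]
    - [0,0,0,0,0,0,1.5]

```text
clock: 10.4
tcp_pos: [0.4905, -0.0402, 0.1211]
tool_rot: [[-0.084, 0.996, -0.0], [0.996, 0.084, -0.0], [-0.0, -0.0, -1.0]]
force: [0.2, -0.3, -2.1]
width: 0.0189
finger_force: 29.4
```

```bash
python3 - <<'E'
from h import *; import pickle
w=snap("wrist"); pickle.dump(w,open("w5.pkl","wb")); crop(w,(170,0,470,300),2,"pics/w5.png")
E
```

```text
(no output)
```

View pics/w5.png

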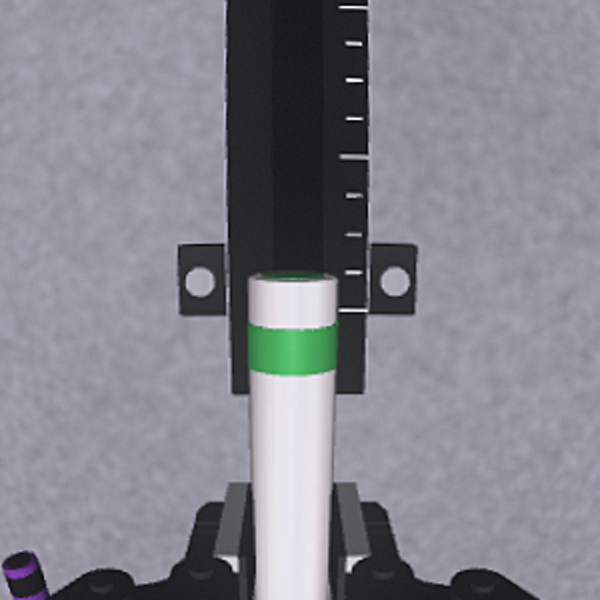

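The crop shows the held barrel over the stage entry. The stage edges are at crop columns 230 and 367, its front edge is at crop row 392, and the groove spans columns 272–323. I'll fit the stage axis at z = 25 mm.

```bash
python3 - <<'E'
from h import *; import pickle
w=pickle.load(open("w5.pkl","rb")); g=cv2.cvtColor(w["img"],cv2.COLOR_RGB2GRAY).astype(float)
g=cv2.blur(g,(1,3))
def edge(r,c0,c1):
    d=np.diff(g[r,c0:c1]); i=int(np.argmax(abs(d))); 
    lo=max(i-2,0); ww=abs(d[lo:i+3]); return c0+.5+lo+(ww*np.arange(len(ww))).sum()/ww.sum()
L,R,M=[],[],[]
for r in [*range(5,110,5),*range(165,190,5)]:
    l=edge(r,276,295); q=edge(r,346,364)
    a,b=onz(w,(l,r),.025),onz(w,(q,r),.025); L.append(a);R.append(b);M.append((a+b)/2)
L,R,M=map(np.array,(L,R,M))
for n,A in zip("LRM",(L,R,M)):
    p=np.polyfit(A[:,1],A[:,0],1); print(n,p,np.degrees(np.arctan(p[0])),np.std(A[:,0]-np.polyval(p,A[:,1])))
print(np.linalg.norm(L-R,axis=1).round(4))
for c in (295-8,346+8):
    d=np.diff(g[180:215,c]); r=180.5+np.argmax(d); print("front",r,onz(w,(c,r),.025).round(4))
# barrel direction in tool frame
G=(w and blobs(w,(45,90,50),(80,255,255),100)); print(G)
pm=np.polyfit(M[:,1],M[:,0],1)
for p in [(170+293,0+347/2)]:pass
G=G[0][0]
for z in (.121-.023+.03,): print("green band at", onz(w,G,z), "stage axis x there", np.polyval(pm,onz(w,G,z)[1]))
for r in (160,230,290):
    l=edge(r,285,300);q=edge(r,328,345);P=onz(w,((l+q)/2,r),.128);print(r,l,q,P.round(4))
E
```

```text
L [-0.0894584   0.46283983] -5.111981250320311 0.0001418020340148706
R [-0.08924167  0.51714438] -5.099661919655624 0.0001855489566838368
M [-0.0893507  0.4899924] -5.1058591330742304 0.00011367080143261301
[0.0542 0.0543 0.0541 0.0539 0.0541 0.0544 0.0542 0.0536 0.0538 0.0541
 0.0545 0.0545 0.0539 0.0539 0.0537 0.0539 0.0543 0.0545 0.054  0.0542
 0.0539 0.0541 0.054  0.054  0.0541 0.0543]
front 197.5 [ 0.4677 -0.0407  0.025 ]
front 203.5 [ 0.523  -0.0412  0.025 ]
[([581.9, 12.2], 298), ([609.7, 7.7], 965), ([316.0, 174.9], 1008)]
green band at [0.63269211 0.12087628 0.128     ] stage axis x there 0.4791920200593249
160 294.2130681818182 337.40660592255125 [0.4867 0.0126 0.128 ]
230 295.35490196078433 335.7705882352941 [ 0.4895 -0.0216  0.128 ]
290 297.2448979591837 333.60176991150445 [ 0.4924 -0.0568  0.128 ]
```

Call:
step_arm:
  plan:
    - [-0.07,1,-0.5,0,0,0.006,1.5]
    - [-0.1,2,-1,0,0,0,1.5]
    - [-0.1,2,-1.5,0,0,0,1.5]
    - [-0.1,1.5,-1.5,0,0,0,1.5]
    - [0,0.7,-1.5,0,0,0,1.5]
    - [0,0.2,-1.2,0,0,0,1.5]
    - [0,0,-0.8,0,0,0,1.5]
    - [0,0,-0.5,0,0,0,1.5]
    - [0,0,0,0,0,0,1.5]
    - [0,0,0,0,0,0,1.5]
    - [0,0,0,0,0,0,1.5]

```text
clock: 11.82
tcp_pos: [0.4871, 0.0345, 0.0365]
tool_rot: [[-0.091, 0.996, 0.001], [0.996, 0.091, 0.0], [0.0, 0.001, -1.0]]
force: [0.6, 0.3, -0.7]
width: 0.0186
finger_force: 29.4
```

```bash
python3 - <<'E'
from h import *; import pickle
w=snap("wrist"); pickle.dump(w,open("w6.pkl","wb")); crop(w,(170,0,470,300),2,"pics/w6.png")
E
```

```text
(no output)
```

View pics/w6.png

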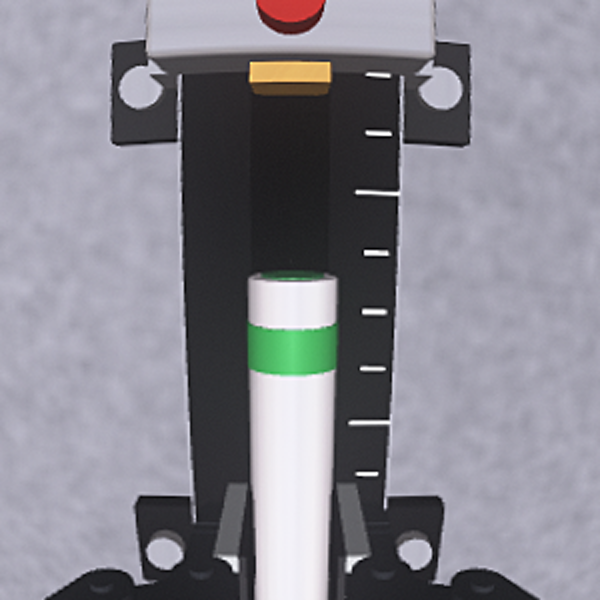

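The stop is clear in this view: the brass face spans crop columns 249–330, with its lower edge at about row 95. The barrel spans columns 248–338, its end is at row 275, and the groove runs from 249 to 329. I'll compute the lateral offset and the gap to the stop.

```bash
python3 - <<'E'
from h import *; import pickle
from rig import status
w=pickle.load(open("w6.pkl","rb")); T=np.array(status.get_state()["tcp_pos"]); print(T)
g=cv2.blur(cv2.cvtColor(w["img"],cv2.COLOR_RGB2GRAY).astype(float),(1,3))
def edge(r,c0,c1):
    d=np.diff(g[r,c0:c1]); i=int(np.argmax(abs(d))); lo=max(i-2,0); ww=abs(d[lo:i+3]); return c0+.5+lo+(ww*np.arange(len(ww))).sum()/ww.sum()
L=[];R=[]
for r in [*range(80,220,5)]:
    L.append(onz(w,(edge(r,255,275),r),.025)); 
for r in [*range(80,220,5)]:
    R.append(onz(w,(edge(r,362,376),r),.025))
L,R=np.array(L),np.array(R)
pl,pr=np.polyfit(L[:,1],L[:,0],1),np.polyfit(R[:,1],R[:,0],1)
print(pl,pr, "axis",(pl+pr)/2, np.std(L[:,0]-np.polyval(pl,L[:,1])),np.std(R[:,0]-np.polyval(pr,R[:,1])))
pm=(pl+pr)/2
za=T[2]+.0068
for r in (145,155,195,205,215,225):
    l=edge(r,285,302);q=edge(r,325,345);P=onz(w,((l+q)/2,r),za);print(r,round(l,1),round(q,1),P.round(4),"off axis mm",((P[0]-np.polyval(pm,P[1]))*1000).round(2))
for r,z in ((47.5,.025),(40,.035)): print("brass",onz(w,(170+290/2,r),z).round(4))
hsv=cv2.cvtColor(w["img"],cv2.COLOR_RGB2HSV); print(hsv[25:52,315].tolist())
print("end", onz(w,(170+293/2,137),za+.01).round(4))
E
```

```text
[0.48707272 0.03450287 0.0364443 ]
[-0.09030044  0.46302493] [-0.09013585  0.51733217] axis [-0.09021814  0.49017855] 8.598705854630641e-05 0.00012178190084134441
145 293.9 337.8 [0.4823 0.094  0.0432] off axis mm 0.63
155 294.0 337.6 [0.4827 0.0895 0.0432] off axis mm 0.62
195 294.8 336.7 [0.4844 0.0707 0.0432] off axis mm 0.65
205 294.9 336.3 [0.4849 0.0658 0.0432] off axis mm 0.61
215 295.1 336.1 [0.4853 0.0608 0.0432] off axis mm 0.61
225 295.1 336.0 [0.4858 0.0556 0.0432] off axis mm 0.61
brass [0.4777 0.1403 0.025 ]
brass [0.4775 0.1423 0.035 ]
[[161, 14, 151], [165, 14, 110], [167, 24, 73], [158, 15, 70], [127, 33, 69], [13, 102, 118], [19, 140, 251], [19, 138, 233], [19, 137, 230], [19, 138, 231], [19, 138, 231], [19, 137, 232], [19, 139, 231], [19, 137, 232], [19, 135, 239], [18, 148, 236], [9, 101, 48], [14, 130, 86], [15, 133, 88], [15, 130, 88], [15, 138, 89], [15, 126, 91], [14, 104, 64], [128, 28, 36], [170, 21, 37], [0, 21, 37], [173, 27, 38]]
end [0.4821 0.0988 0.0532]
```

Call:
step_arm:
  plan:
    - [-0.015,-0.5,-0.2,0,0,0,1.5]
    - [0,0,-0.3,0,0,0,1.5]
    - [0,0,-0.3,0,0,0,1.5]
    - [0,0,-0.2,0,0,0,1.5]
    - [0,0,-0.1,0,0,0,1.5]
    - [0,0,-0.05,0,0,0,1.5]
    - [0,0,0,0,0,0,1.5]
    - [0,0,0,0,0,0,1.5]

```text
clock: 12.88
tcp_pos: [0.4865, 0.0296, 0.0253]
tool_rot: [[-0.091, 0.996, -0.0], [0.996, 0.091, -0.0], [0.0, -0.0, -1.0]]
force: [-5.9, -0.1, 9.4]
width: 0.0188
finger_force: 35.6
```

Call:
step_arm:
  plan:
    - [0,0,-0.05,0,0,0,1.5]
    - [0,0,-0.05,0,0,0,1.5]
    - [0,0,0,0,0,0,1.5]
    - [0,0,0,0,0,0,1.5]

```text
clock: 13.38
tcp_pos: [0.4866, 0.0296, 0.0253]
tool_rot: [[-0.091, 0.996, 0.0], [0.996, 0.091, 0.0], [0.0, 0.0, -1.0]]
force: [-10.8, -2.2, 20.7]
width: 0.0182
finger_force: 42.0
```

Call:
step_arm:
  plan:
    - [0,0,0.1,0,0,0,1.5]
    - [0,0,0.05,0,0,0,1.5]
    - [0,0,0,0,0,0,1.5]
    - [0,0,0,0,0,0,1.5]

```text
clock: 13.88
tcp_pos: [0.4865, 0.0296, 0.0254]
tool_rot: [[-0.091, 0.996, -0.0], [0.996, 0.091, 0.0], [0.0, -0.0, -1.0]]
force: [-4.6, -1.0, 6.9]
width: 0.019
finger_force: 34.4
```

```bash
python3 - <<'E'
from h import *; import pickle
from rig import status
w=snap("wrist"); pickle.dump(w,open("w7.pkl","wb")); crop(w,(170,0,470,300),2,"pics/w7.png")
T=np.array(status.get_state()["tcp_pos"]); print(T,status.get_state()["force"])
g=cv2.blur(cv2.cvtColor(w["img"],cv2.COLOR_RGB2GRAY).astype(float),(1,3))
def edge(r,c0,c1):
    d=np.diff(g[r,c0:c1]); i=int(np.argmax(abs(d))); lo=max(i-2,0); ww=abs(d[lo:i+3]); return c0+.5+lo+(ww*np.arange(len(ww))).sum()/ww.sum()
pm=np.array([-.09022,.49018])
for za in (T[2]+.0068,T[2]+.0048):
  for r in (145,195,225):
    l=edge(r,280,302);q=edge(r,325,345);P=onz(w,((l+q)/2,r),za);print(r,round(l,1),round(q,1),P.round(4),"off axis mm",((P[0]-np.polyval(pm,P[1]))*1000).round(2))
for r in (80,100,120):
    l=edge(r,285,302);q=edge(r,325,343); a,b=edge(r,248,275),edge(r,360,380);print(r,l,q,a,b,onz(w,((a+b)/2,r),.025))
E
```

```text
[0.48651546 0.02961254 0.02534833] [-3.84466293  0.37572903  7.56171412]
145 293.8 337.7 [0.4817 0.0891 0.0321] off axis mm -0.45
195 294.6 336.5 [0.4838 0.0659 0.0321] off axis mm -0.48
225 295.1 336.0 [0.4852 0.0508 0.0321] off axis mm -0.43
145 293.8 337.7 [0.4817 0.0888 0.0301] off axis mm -0.44
195 294.6 336.5 [0.4838 0.0652 0.0301] off axis mm -0.48
225 295.1 336.0 [0.4852 0.0499 0.0301] off axis mm -0.43
80 296.1190476190476 338.25 258.06774193548387 375.61267605633805 [0.47948114 0.11840349 0.025     ]
100 295.73333333333335 338.33870967741933 258.3444055944056 375.5840336134454 [0.48040143 0.10912944 0.025     ]
120 295.86842105263156 337.26190476190476 258.468085106383 374.8211920529801 [0.48112054 0.09983443 0.025     ]
```

View pics/w7.png

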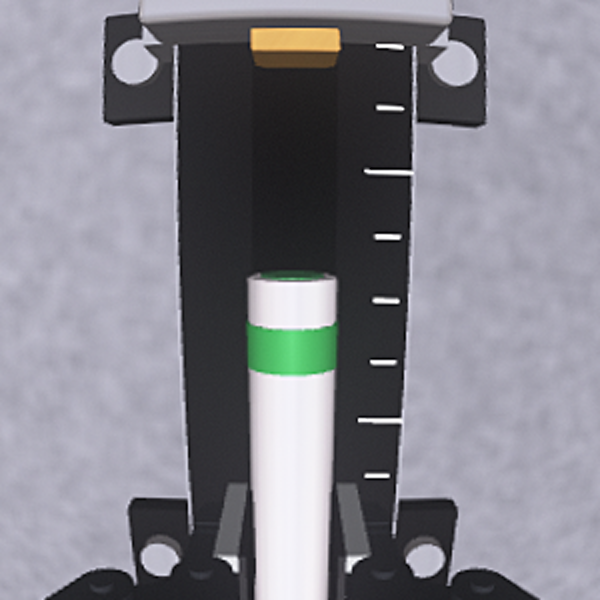

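There's contact at TCP z ≈ 25 mm, so the finger tips meet the stage top with the barrel still about 2 mm above its seat. Instead of dropping it, I'll take it back to the rack and regrip about 3.5 mm higher.

Call:
step_arm:
  plan:
    - [0,0,0.5,0,0,0,1.5]
    - [0,0,1,0,0,0,1.5]
    - [0,-0.5,1,0,0,0,1.5]
    - [0,-1,1,0,0,-0.01,1.5]
    - [0,-1.5,1,0,0,-0.015,1.5]
    - [0.1,-2.5,0.5,0,0,-0.02,1.5]
    - [0.1,-3,0,0,0,-0.02,1.5]
    - [0.1,-3,0,0,0,-0.02,1.5]
    - [0.1,-3,0,0,0,-0.02,1.5]
    - [0.1,-3,0,0,0,-0.02,1.5]
    - [0.1,-3,0,0,0,-0.02,1.5]
    - [0.1,-3,0,0,0,-0.02,1.5]
    - [0.1,-3,0,0,0,-0.02,1.5]
    - [0.1,-3,0,0,0,-0.02,1.5]
    - [0.1,-2.5,0,0,0,-0.02,1.5]
    - [0.1,-1.5,0,0,0,-0.0208,1.5]
    - [0.1,-1,0,0,0,0,1.5]
    - [0.1,-0.9,0,0,0,0,1.5]
    - [0,-0.5,0,0,0,0,1.5]
    - [0,0,0,0,0,0,1.5]

```text
clock: 16.42
tcp_pos: [0.4997, -0.3294, 0.0751]
tool_rot: [[0.154, 0.988, -0.0], [0.988, -0.154, 0.0], [0.0, -0.0, -1.0]]
force: [-0.5, -0.4, -1.7]
width: 0.0188
finger_force: 29.4
```

Call:
step_arm:
  plan:
    - [0,0,0,0,0,0,1.5]
    - [0,0,0,0,0,0,1.5]

```text
clock: 16.68
tcp_pos: [0.4998, -0.329, 0.0751]
tool_rot: [[0.154, 0.988, 0.0], [0.988, -0.154, 0.0], [0.0, -0.0, -1.0]]
force: [0.1, -0.2, -2.1]
width: 0.019
finger_force: 29.4
```

Call:
step_arm:
  plan:
    - [-0.07,0.5,-0.3,0,0,0,1.5]
    - [-0.06,0.46,-0.8,0,0,0,1.5]
    - [0,0,-1,0,0,0,1.5]
    - [0,0,-1,0,0,0,1.5]
    - [0,0,-0.8,0,0,0,1.5]
    - [0,0,-0.5,0,0,0,1.5]
    - [0,0,-0.3,0,0,0,1.5]
    - [0,0,-0.2,0,0,0,1.5]
    - [0,0,0,0,0,0,1.5]
    - [0,0,0,0,0,0,1.5]

```text
clock: 17.92
tcp_pos: [0.4985, -0.3199, 0.0263]
tool_rot: [[0.154, 0.988, 0.0], [0.988, -0.154, -0.0], [-0.0, 0.0, -1.0]]
force: [-0.4, 0.1, -2.6]
width: 0.0186
finger_force: 29.4
```

Call:
step_arm:
  plan:
    - [0,0,-0.1,0,0,0,1.5]
    - [0,0,-0.1,0,0,0,1.5]
    - [0,0,-0.07,0,0,0,1.5]
    - [0,0,0,0,0,0,1.5]
    - [0,0,0,0,0,0,1.5]

```text
clock: 18.55
tcp_pos: [0.4984, -0.3199, 0.0234]
tool_rot: [[0.154, 0.988, 0.0], [0.988, -0.154, 0.0], [0.0, 0.0, -1.0]]
force: [0.7, -0.2, -1.6]
width: 0.019
finger_force: 29.5
```

Call:
step_arm:
  plan:
    - [0,0,-0.03,0,0,0,1.5]
    - [0,0,-0.02,0,0,0,1.5]
    - [0,0,0,0,0,0,2.1]
    - [0,0,0,0,0,0,2.6]
    - [0,0,0,0,0,0,4]
    - [0,0,0.2,0,0,0,4]
    - [0,0,0.2,0,0,0,4]
    - [0,0,0,0,0,0,3]
    - [0,0,0,0,0,0,2.4]
    - [0,0,0,0,0,0,1.5]
    - [0,0,0,0,0,0,1.5]
    - [0,0,0,0,0,0,1.5]
    - [0,0,0,0,0,0,1.5]

```text
clock: 20.18
tcp_pos: [0.4985, -0.3199, 0.027]
tool_rot: [[0.154, 0.988, 0.0], [0.988, -0.154, -0.0], [0.0, 0.0, -1.0]]
force: [-0.2, 0.6, 2.5]
width: 0.0184
finger_force: 30.1
```

Call:
step_arm:
  plan:
    - [0,0,0.3,0,0,0,1.5]
    - [0,0,0.6,0,0,0,1.5]
    - [0,0,1,0,0,0,1.5]
    - [0,0,1,0,0,0,1.5]
    - [0,0,0,0,0,0,1.5]
    - [0,0,0,0,0,0,1.5]

```text
clock: 20.92
tcp_pos: [0.4983, -0.3198, 0.0559]
tool_rot: [[0.154, 0.988, -0.0], [0.988, -0.154, 0.0], [0.0, -0.0, -1.0]]
force: [-0.1, -0.7, -2.1]
width: 0.0186
finger_force: 29.9
```

```bash
python3 - <<'E'
from h import *
w=snap("wrist"); b=[x for x in blobs(w,(45,90,50),(80,255,255),100) if 280<x[0][0]<350]; print(b)
E
```

```text
[([315.8, 172.8], 939)]
```

Call:
step_arm:
  plan:
    - [0,0.5,1,0,0,0,1.5]
    - [0,1,1,0,0,0.01,1.5]
    - [0,1.6,1,0,0,0.0158,1.5]
    - [-0.1,2.5,0.5,0,0,0.02,1.5]
    - [-0.1,3,0,0,0,0.02,1.5]
    - [-0.1,3,0,0,0,0.02,1.5]
    - [-0.1,3,0,0,0,0.02,1.5]
    - [-0.1,3,0,0,0,0.02,1.5]
    - [-0.1,3,0,0,0,0.02,1.5]
    - [-0.1,3,0,0,0,0.02,1.5]
    - [-0.1,3,0,0,0,0.02,1.5]
    - [-0.1,2.5,0,0,0,0.02,1.5]
    - [-0.1,2,0,0,0,0.02,1.5]
    - [-0.1,1.5,-0.5,0,0,0.02,1.5]
    - [-0.07,1,-1,0,0,0,1.5]
    - [0,0.5,-1,0,0,0,1.5]
    - [0,0,-1,0,0,0,1.5]
    - [0,0,-1,0,0,0,1.5]
    - [0,0,-0.6,0,0,0,1.5]
    - [0,0,0,0,0,0,1.5]

```text
clock: 23.48
tcp_pos: [0.4863, 0.0208, 0.0393]
tool_rot: [[-0.09, 0.996, -0.001], [0.996, 0.09, -0.0], [-0.0, -0.001, -1.0]]
force: [-0.3, 0.0, -1.5]
width: 0.0187
finger_force: 29.9
```

Call:
step_arm:
  plan:
    - [0,0,0,0,0,0,1.5]
    - [0,0,0,0,0,0,1.5]

```text
clock: 23.72
tcp_pos: [0.487, 0.0212, 0.0403]
tool_rot: [[-0.091, 0.996, 0.001], [0.996, 0.091, 0.0], [0.0, 0.001, -1.0]]
force: [-0.1, 0.5, -2.3]
width: 0.0188
finger_force: 29.9
```

```bash
cat > lat.py <<'E'
from h import *; import sys
from rig import status
w=snap("wrist"); T=np.array(status.get_state()["tcp_pos"]); print(T)
g=cv2.blur(cv2.cvtColor(w["img"],cv2.COLOR_RGB2GRAY).astype(float),(1,3))
def edge(r,c0,c1):
    d=np.diff(g[r,c0:c1]); i=int(np.argmax(abs(d))); lo=max(i-2,0); ww=abs(d[lo:i+3]); return c0+.5+lo+(ww*np.arange(len(ww))).sum()/ww.sum()
M=np.array([(onz(w,(edge(r,250,275),r),.025)+onz(w,(edge(r,361,382),r),.025))/2 for r in range(90,220,5)])
pm=np.polyfit(M[:,1],M[:,0],1); print(pm,np.std(M[:,0]-np.polyval(pm,M[:,1])))
za=T[2]+float(sys.argv[1])
for r in (145,195,215,225):
    l=edge(r,280,302);q=edge(r,325,345);P=onz(w,((l+q)/2,r),za);print(r,round(l,1),round(q,1),P.round(4),"off",((P[0]-np.polyval(pm,P[1]))*1000).round(2))
E
python3 lat.py .003
```

```text
[0.48693221 0.0211439  0.04025156]
[-0.09106731  0.49011849] 0.00023715798700292554
145 294.0 337.2 [0.4822 0.0801 0.0433] off -0.67
195 295.1 336.2 [0.4844 0.0562 0.0433] off -0.65
215 295.5 335.5 [0.4853 0.046  0.0433] off -0.66
225 295.7 335.3 [0.4857 0.0407 0.0433] off -0.69
```

Call:
step_arm:
  plan:
    - [-0.02,0.6,-0.1,0,0,0,1.5]
    - [-0.025,0.6,-0.2,0,0,0,1.5]
    - [0,0,-0.3,0,0,0,1.5]
    - [0,0,-0.2,0,0,0,1.5]
    - [0,0,-0.1,0,0,0,1.5]
    - [0,0,-0.1,0,0,0,1.5]
    - [0,0,-0.05,0,0,0,1.5]
    - [0,0,0,0,0,0,1.5]
    - [0,0,0,0,0,0,1.5]

```text
clock: 24.9
tcp_pos: [0.4862, 0.0331, 0.0294]
tool_rot: [[-0.091, 0.996, 0.0], [0.996, 0.091, 0.0], [0.0, 0.0, -1.0]]
force: [0.1, -0.2, -1.8]
width: 0.0187
finger_force: 29.9
```

```bash
python3 lat.py .003
```

```text
[0.48622903 0.03315325 0.02944428]
[-0.09008208  0.49008178] 0.0003197844941129985
145 294.0 337.2 [0.4814 0.0921 0.0324] off -0.38
195 295.0 336.2 [0.4836 0.0682 0.0324] off -0.34
215 295.5 335.5 [0.4845 0.058  0.0324] off -0.34
225 295.7 335.3 [0.485  0.0527 0.0324] off -0.35
```

Lateral offset is −0.35 mm, so I'll correct that and lower slowly.

Call:
step_arm:
  plan:
    - [0.035,0,-0.05,0,0,0,1.5]
    - [0,0,-0.05,0,0,0,1.5]
    - [0,0,-0.05,0,0,0,1.5]
    - [0,0,0,0,0,0,1.5]
    - [0,0,0,0,0,0,1.5]

```text
clock: 25.58
tcp_pos: [0.4865, 0.0332, 0.0279]
tool_rot: [[-0.091, 0.996, -0.0], [0.996, 0.091, 0.0], [0.0, -0.0, -1.0]]
force: [0.2, -0.3, -2.5]
width: 0.0188
finger_force: 29.9
```

Call:
step_arm:
  plan:
    - [0,0,-0.05,0,0,0,1.5]
    - [0,0,-0.03,0,0,0,1.5]
    - [0,0,0,0,0,0,1.5]
    - [0,0,0,0,0,0,1.5]

```text
clock: 26.08
tcp_pos: [0.4865, 0.0331, 0.0271]
tool_rot: [[-0.091, 0.996, -0.0], [0.996, 0.091, 0.0], [0.0, -0.0, -1.0]]
force: [-0.2, 0.4, -1.9]
width: 0.0184
finger_force: 29.9
```

Call:
step_arm:
  plan:
    - [0,0,-0.03,0,0,0,1.5]
    - [0,0,-0.02,0,0,0,1.5]
    - [0,0,0,0,0,0,1.5]
    - [0,0,0,0,0,0,1.5]

```text
clock: 26.58
tcp_pos: [0.4866, 0.0331, 0.027]
tool_rot: [[-0.091, 0.996, 0.0], [0.996, 0.091, 0.0], [0.0, 0.0, -1.0]]
force: [-2.8, 0.6, 4.3]
width: 0.0185
finger_force: 30.6
```

Call:
step_arm:
  plan:
    - [-0.02,0,0.03,0,0,0,1.8]
    - [0,0,0,0,0,0,1.95]
    - [0,0,0,0,0,0,2.1]
    - [0,0,0,0,0,0,2.4]
    - [0,0,0,0,0,0,3]
    - [0,0,0,0,0,0,4]
    - [0,0,0,0,0,0,4]
    - [0,0,0.3,0,0,0,4]

```text
clock: 27.58
tcp_pos: [0.4861, 0.0331, 0.0298]
tool_rot: [[-0.091, 0.996, -0.001], [0.996, 0.091, -0.0], [0.0, -0.001, -1.0]]
force: [-0.2, 0.5, 0.5]
width: 0.0399
finger_force: 0.0
```

Call:
step_arm:
  plan:
    - [0,0,1,0,0,0,4]
    - [0,0,1.5,0,0,0,4]
    - [0,0,1.5,0,0,0,4]
    - [0.1,-1,1,0,0,0,3]
    - [0.18,-2,0,0,0,0,1]
    - [0.18,-2,0,0,0,0,0]
    - [0.18,-2,0,0,0,0,0]
    - [0.08,-1,0,0,0,0,0]
    - [0,0,0,0,0,0,0]
    - [0,0,0,0,0,0,0]

```text
clock: 28.82
tcp_pos: [0.4935, -0.0461, 0.0799]
tool_rot: [[-0.092, 0.996, -0.0], [0.996, 0.092, 0.0], [0.0, -0.0, -1.0]]
force: [-0.3, 0.3, -0.9]
width: -0.0001
finger_force: 0.0
```

```bash
python3 - <<'E'
from h import *; import pickle
w=snap("wrist"); pickle.dump(w,open("w8.pkl","wb")); crop(w,(170,0,470,300),2,"pics/w8.png")
E
```

```text
(no output)
```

View pics/w8.png

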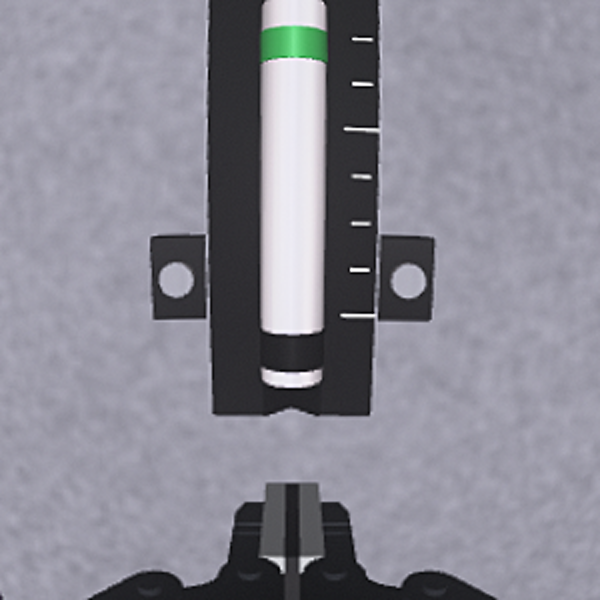

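The barrel lies straight in the groove, with its black end at about crop row 386 and the stage front at row 413. The closed fingers are centred behind it, at columns 265–320.

```bash
python3 - <<'E'
from h import *; import pickle
from rig import status
w=pickle.load(open("w8.pkl","rb")); T=status.get_state()["tcp_pos"]; print(T)
c=170+292/2
for r in (192.5,193.5): print("black end",onz(w,(c,r),.037).round(4))
print("stage front",onz(w,(c,206.5),.025).round(4))
g=[b for b in blobs(w,(45,90,50),(80,255,255),100)]; print(g); 
b=[(c,352/2)]; G=onz(w,(170+293/2,43/2),.038);B=onz(w,(c,175.5),.038); print("mid from bands",(G+B)/2,np.linalg.norm(G-B))
E
```

```text
[ 0.49350097 -0.04591433  0.07987671]
black end [ 0.4923 -0.0239  0.037 ]
black end [ 0.4924 -0.0246  0.037 ]
stage front [ 0.4936 -0.0375  0.025 ]
[([619.1, 5.2], 364), ([316.5, 21.2], 529)]
mid from bands [0.48702453 0.0343085  0.038     ] 0.09430427929022295
```

Call:
step_arm:
  plan:
    - [0,0,-1,0,0,0,0]
    - [0,0,-1.5,0,0,0,0]
    - [0,0,-1.2,0,0,0,0]
    - [0,0,-0.8,0,0,0,0]
    - [0,0,-0.4,0,0,0,0]
    - [0,0,-0.2,0,0,0,0]
    - [0,0,0,0,0,0,0]
    - [-0.036,0.4,0,0,0,0,0]
    - [-0.018,0.2,0,0,0,0,0]
    - [0,0,0,0,0,0,0]
    - [0,0,0,0,0,0,0]

```text
clock: 30.25
tcp_pos: [0.493, -0.0409, 0.029]
tool_rot: [[-0.091, 0.996, 0.0], [0.996, 0.091, 0.0], [-0.0, 0.0, -1.0]]
force: [0.5, -1.0, 0.6]
width: -0.0002
finger_force: 0.0
```

Call:
step_arm:
  plan:
    - [-0.009,0.1,-0.03,0,0,0,0]
    - [-0.009,0.1,0,0,0,0,0]
    - [-0.009,0.1,0,0,0,0,0]
    - [-0.009,0.1,0,0,0,0,0]
    - [-0.009,0.1,0,0,0,0,0]
    - [-0.018,0.2,0,0,0,0,0]
    - [-0.027,0.3,0,0,0,0,0]
    - [-0.027,0.3,0,0,0,0,0]
    - [-0.036,0.4,0,0,0,0,0]
    - [-0.036,0.4,0,0,0,0,0]
    - [-0.036,0.4,0,0,0,0,0]
    - [-0.036,0.4,0,0,0,0,0]
    - [-0.036,0.4,0,0,0,0,0]
    - [-0.036,0.4,0,0,0,0,0]
    - [-0.027,0.3,0,0,0,0,0]
    - [-0.018,0.2,0,0,0,0,0]
    - [-0.009,0.1,0,0,0,0,0]
    - [0,0,0,0,0,0,0]
    - [0,0,0,0,0,0,0]

```text
clock: 32.62
tcp_pos: [0.4891, 0.0022, 0.0286]
tool_rot: [[-0.091, 0.996, -0.0], [0.996, 0.091, 0.0], [0.0, -0.0, -1.0]]
force: [1.1, -0.8, 0.3]
width: -0.0003
finger_force: 0.2
```

```bash
python3 - <<'E'
from h import *
w=snap("wrist"); im=w["img"]; 
hsv=cv2.cvtColor(im,cv2.COLOR_RGB2HSV)
print([(b,onz(w,b[0],.038).round(4).tolist()) for b in blobs(w,(45,90,50),(80,255,255),60) if 280<b[0][0]<350])
print([(b,onz(w,b[0],.035).round(4).tolist()) for b in blobs(w,(14,100,60),(26,255,255),20)])
E
```

```text
[(([316.5, 16.4], 989), [0.4793, 0.1188, 0.038])]
[]
```

Call:
step_arm:
  plan:
    - [-0.009,0.1,0,0,0,0,0]
    - [-0.009,0.1,0,0,0,0,0]
    - [-0.009,0.1,0,0,0,0,0]
    - [-0.009,0.1,0,0,0,0,0]
    - [-0.004,0.05,0,0,0,0,0]
    - [-0.005,0.05,0,0,0,0,0]
    - [0,0,0,0,0,0,0]

```text
clock: 33.55
tcp_pos: [0.4886, 0.0073, 0.0285]
tool_rot: [[-0.091, 0.996, -0.0], [0.996, 0.091, 0.0], [0.0, -0.0, -1.0]]
force: [0.5, -0.2, -0.2]
width: -0.0001
finger_force: 0.6
```

Call:
step_arm:
  plan:
    - [-0.004,0.04,0,0,0,0,0]
    - [-0.004,0.04,0,0,0,0,0]
    - [-0.004,0.04,0,0,0,0,0]
    - [0,0,0,0,0,0,0]

```text
clock: 34.05
tcp_pos: [0.4885, 0.0084, 0.0286]
tool_rot: [[-0.091, 0.996, -0.0], [0.996, 0.091, 0.0], [0.0, -0.0, -1.0]]
force: [-0.1, -1.7, -0.4]
width: 0.0001
finger_force: 0.6
```

Call:
step_arm:
  plan:
    - [-0.004,0.04,0,0,0,0,0]
    - [-0.003,0.04,0,0,0,0,0]
    - [-0.004,0.04,0,0,0,0,0]
    - [0,0,0,0,0,0,0]

```text
clock: 34.55
tcp_pos: [0.4884, 0.0096, 0.0286]
tool_rot: [[-0.091, 0.996, -0.0], [0.996, 0.091, 0.0], [0.0, -0.0, -1.0]]
force: [-0.4, -1.3, 0.4]
width: 0.0
finger_force: 0.6
```

Call:
step_arm:
  plan:
    - [-0.004,0.04,0,0,0,0,0]
    - [-0.003,0.04,0,0,0,0,0]
    - [-0.004,0.04,0,0,0,0,0]
    - [0,0,0,0,0,0,0]

```text
clock: 35.05
tcp_pos: [0.4884, 0.0098, 0.0286]
tool_rot: [[-0.09, 0.996, 0.0], [0.996, 0.09, -0.001], [-0.001, -0.0, -1.0]]
force: [0.4, -5.5, 0.4]
width: 0.0003
finger_force: 2.8
```

Call:
step_arm:
  plan:
    - [-0.004,0.04,0,0,0,0,0]
    - [-0.003,0.04,0,0,0,0,0]
    - [0,0,0,0,0,0,0]

```text
clock: 35.42
tcp_pos: [0.4884, 0.0098, 0.0286]
tool_rot: [[-0.089, 0.996, 0.0], [0.996, 0.089, -0.002], [-0.002, -0.0, -1.0]]
force: [0.8, -8.3, -0.2]
width: -0.0
finger_force: 3.9
```

Contact with the stop is at TCP y ≈ 9.8 mm and 8.3 N. A touch more, then hold.

Call:
step_arm:
  plan:
    - [-0.004,0.04,0,0,0,0,0]
    - [0,0,0,0,0,0,0]
    - [0,0,0,0,0,0,0]

```text
clock: 35.8
tcp_pos: [0.4884, 0.0098, 0.0286]
tool_rot: [[-0.089, 0.996, 0.0], [0.996, 0.089, -0.002], [-0.002, -0.0, -1.0]]
force: [0.8, -8.9, -0.3]
width: 0.0002
finger_force: 4.5
```

Call:
step_arm:
  plan:
    - [0,0,0,0,0,0,0]
    - [0,0,0,0,0,0,0]
    - [0,0,0,0,0,0,0]
    - [0,0,0,0,0,0,0]

```text
clock: 36.3
tcp_pos: [0.4884, 0.0098, 0.0286]
tool_rot: [[-0.089, 0.996, 0.0], [0.996, 0.089, -0.002], [-0.002, -0.0, -1.0]]
force: [0.7, -8.7, -0.2]
width: -0.0002
finger_force: 4.5
```

Call:
step_arm:
  plan:
    - [-0.004,0.04,0,0,0,0,0]
    - [-0.004,0.04,0,0,0,0,0]
    - [0,0,0,0,0,0,0]
    - [0,0,0,0,0,0,0]

```text
clock: 36.8
tcp_pos: [0.4884, 0.0099, 0.0286]
tool_rot: [[-0.088, 0.996, 0.0], [0.996, 0.088, -0.003], [-0.003, 0.0, -1.0]]
force: [0.9, -10.6, 0.5]
width: 0.0002
finger_force: 5.6
```

Call:
step_arm:
  plan:
    - [0,0,0,0,0,0,0]
    - [0,0,0,0,0,0,0]
    - [0,0,0,0,0,0,0]
    - [0,0,0,0,0,0,0]
    - [0,0,0,0,0,0,0]

```text
clock: 37.42
tcp_pos: [0.4884, 0.0099, 0.0286]
tool_rot: [[-0.088, 0.996, 0.0], [0.996, 0.088, -0.003], [-0.003, 0.0, -1.0]]
force: [1.0, -10.9, -0.1]
width: 0.0
finger_force: 5.6
```

Held at about 10.8 N for more than half a second. I'll back off straight, lift and check.

Call:
step_arm:
  plan:
    - [0.009,-0.1,0,0,0,0,0]
    - [0.009,-0.1,0,0,0,0,0]
    - [0.018,-0.2,0,0,0,0,0]
    - [0.036,-0.4,0,0,0,0,0]
    - [0.09,-1,0,0,0,0,0]
    - [0.09,-1,0.5,0,0,0,0]
    - [0,0,1.5,0,0,0,0]
    - [0,0,2,0,0,0,0]
    - [0,0,2,0,0,0,0]
    - [0,3,2,0,0,0,0]
    - [0,4,1,0,0,0,0]
    - [0,2,0,0,0,0,0]
    - [0,0,0,0,0,0,0]
    - [0,0,0,0,0,0,0]

```text
clock: 39.17
tcp_pos: [0.4907, 0.0737, 0.119]
tool_rot: [[-0.09, 0.996, 0.0], [0.996, 0.09, -0.0], [-0.0, 0.0, -1.0]]
force: [-0.6, -1.1, -0.1]
width: -0.0002
finger_force: 0.0
```

```bash
python3 - <<'E'
from h import *
w=snap("wrist"); 
crop(w,(240,60,390,240),3.3,"pics/w9.png")
E
```

```text
(no output)
```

View pics/w9.png

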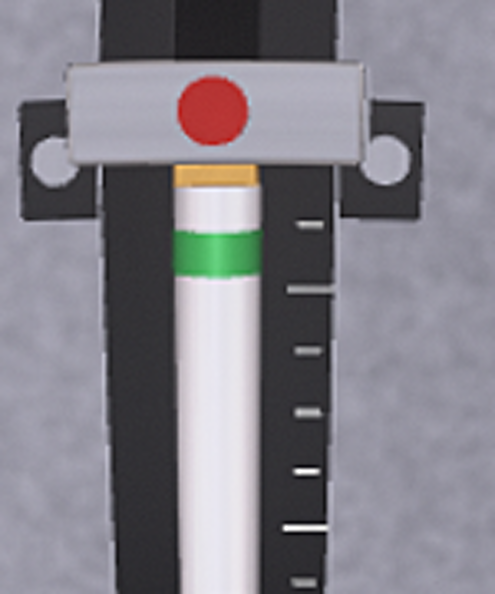

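The green end sits flush against the brass face at crop row 186, with no gap, and the barrel lies straight in the groove. The arm is clear.

```bash
python3 -c "
from rig import manip; print(manip.hand_in())"
```

```text
the job is handed in; nothing more can be done
None
```

The green-banded barrel lies in the V-groove with its green end touching the brass stop, after a hold of over half a second at about 10.8 N at the wrist. My first grip was too low to seat it, so I set it back on the rack and regripped it before laying it. The job was handed in at about 39 s.

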